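Shut and latch the specimen transport box

ROBOT

A 6-joint arm with a two-finger parallel gripper is mounted at the origin on the work surface. World frame = base frame: x ahead of the robot, y to its left, z up, the work surface at z = 0. Lengths are in m, angles in rad, forces in N, time in s.
With the tool pointing down it reaches from about 0.375 to 0.925 m from the base axis. Payload 5.7 kg.
Tool frame: the origin (TCP) lies midway between the tips of the shut fingers; the grasp point (between the pads) lies 19 mm behind it; z points along the fingers, y is the line along which they close (so a half turn about z gives the same grasp; the last joint's range is limited). The gripper opens to 85 mm and grips with 20 to 120 N. Pads are 22 mm wide; open, the fingers measure 114 mm over their backs; the gripper's body (76 mm by 85 mm) begins 54 mm behind the grasp point. The pads swing forward as they close: fully open they stand 13 mm farther back than shut.
Start: joints at [-1.359, 0.359, 1.51, -0, 1.272, -0.115], TCP at [0.193, -0.568, 0.231] pointing down, gripper open.
Joint ranges: [-2.97, 2.97], [-1.01, 2.36], [0.21, 2.38], [-0.96, 4.11], [0.2, 2.71], [-2.98, 2.98]. Speed limits (rad/s): [2.39, 2.39, 3.14, 3.14, 3.14, 3.14].

INTERFACE

Orientations are given as [roll, pitch, yaw] about the fixed x, y, z axes, in that order (R = Rz(yaw) Ry(pitch) Rx(roll)).
In Python, from cell import r, cams, close_job gives the robot as it stands.
- The arm moves only by the tool servo_tool, never from a script. Its argument "series" is a list of rows, each a list of 7 numbers: the shift along the tool's x, y, z normalised to -1 to 1, where 1 is 0.08 m, then the turn, a rotation vector about the tool's x, y, z normalised to -1 to 1, where 1 is pi/2 rad, then the closure, from 0 (fully open) to 1 (shut). In form: [[dx, dy, dz, ax, ay, az, jaw], ...]. A call has 1 to 5 rows; each row is the pose to reach, as a shift and turn from the pose commanded when the call began, along the tool's axes at that moment; what a row does not reach only later rows make up. A row lasts 1/12 s, in which the tool goes at most 41.7 mm and 7.16 degrees, less where a joint would pass 70% of its speed; a pose out of reach is approached as far as the arm can. A call with a number of a shift or a turn outside -1 to 1 is refused whole. A call with a gripper value outside its range is refused whole. The fingers move at their own pace and stop on an object; "force" is the grip in N (left out, the last holds). Time passes only in rows, so rows that repeat a pose let the fingers close. It gives the time, the measured TCP pose, the force, the opening and the grip force at its end, in the units of the state.
- r.state(): the state, without advancing time (a new reading comes with each control period).
- cams.camera(name): name is "scene" or "top" or "wrist"; returns (picture, depth): 384x512x3 uint8, red, green, blue; 384x512 float32, m along the optical axis (not along the pixel's ray), 0 where there is no reading.
- cams.camera_info(name): a dict with "fovy" (degrees; the focal length in pixels is half the picture's height over the tangent of half this angle, whatever the lens; pixels are square), "cx", "cy" (the principal point, pixels), "k1" (the pictures are not rectified: a ray, as slopes to the right and down, at radius r is drawn at 1 + k1 r^2 times it, then the intrinsics apply), "R" (3x3) and "t" (3): a world point X has camera coordinates R X + t; the wrist camera has in their place "tool_from_camera" (4x4, takes a point from camera to tool coordinates, whose origin is the TCP and whose axes are the flange's). Camera axes: x right, y down, z forward; pixel columns grow to the right and rows downward; lengths in m; the calibration is good to about 2 mm. A picture is of the moment at which its call begins: read the wrist's pose just before it. camera_info takes no time and is no camera call.
- close_job(): hands the job in; it is judged then, once.
The state is a dict: "clock": time; "joint_positions": joint angles; "joint_vel": joint speeds; "tau": joint torques, N m; "tool_pos": TCP position; "orientation": TCP orientation; "contact_force": force on the tool from outside, world axes, zero at the start; "moment": the same for the moment, N m; "finger_gap": finger opening in m; "gripper_force": force on a finger pad.
Only numpy, scipy, OpenCV 4.12 (cv2) and the standard library are available. Lean on these libraries where they do the work, as an engineer would, in place of code of your own. Each camera call takes 0.05 s, during which the arm holds its last target. There are 200 camera calls.

TASK

The specimen transport box on the bench is packed and has to go: lower its lid gently onto the seal, hook the wire loop of the draw latch over the keeper on the lid, then press the lever fully down, flat on its base plate, so that it goes over centre and clamps the lid. The tubes inside are glass, so do not let the lid slam and do not press hard on the lid or force the latch; leave the other things on the bench where they are.

Things in the scene. Friction and masses are not known exactly. Their poses are not given: they have to be found in the camera images.
- case: Blue box, 300 mm wide (its y), 200 mm deep (its x), fixed; origin at the centre of its underside, z up. Front wall at x = -100 mm, facing its -x, latch in the middle (y = 0). Rim at z = 104 mm; the shut white lid reaches x = -101 mm in front, top at z = 132 mm. A boss 48 mm wide with the latch's steel base plate stands out from the front wall to x = -119 mm, z 12 to 100 mm
- lever_pivot (a point): Axis of the lever, in the box's frame at (-122, 0, 90) mm, that is 22 mm out from the front wall. The axis runs along the box's y. Axes as the box's
- lid_hinge (a point): Middle of the lid's hinge line at the back, in the box's frame at (104, 0, 104) mm; the line runs along the box's y. Axes as the box's
- lid (a joint): Angle of the lid, rad: 0 drawn down by the latch, about 0.015 when it just rests on the springy seal (about 20 N per mm at the front edge), grows as it opens. A stiff hinge holds it where it is left; 1 to 3 N at the front edge lower it
- lid_front (a point): Point on top of the white lid, in the middle of its width, 16 mm behind its front edge. Turns with the lid: x from the front to the hinge, z up when shut
- keeper_seat (a point): Steel keeper on the lid's front: a trough along y, open upward, 24 mm, behind an upturned lip 3 mm thick. This point is the bar's axis when it lies on the floor against the lip; lip top 4.5 mm above it. Behind, a white boss 28 mm wide: face 6.5 mm behind this point, from there a slope rising backwards at 30 deg to the lid. 36 mm above the lever axis when clamped. Axes as the lid's: x back, z up
- lever (a joint): Angle of the steel lever, rad: 0 down flat on its base plate (shut, its hard stop), 1.57 straight out, 2.5 open stop. Light friction holds it. Plate 32 mm wide, 3 mm thick; outer face 3 mm out from the axis, end 78 mm from the axis. With the loop hooked, pressing 55 mm from the axis takes up to about 4 to 7 N, most near 0.7 rad, then less; dead centre is only 0.06 rad before the stop
- lever_tip (a point): Near the lever's free end, on its outer face, 68 mm from its axis. Turns with the lever: -z points from the axis to the free end, -x out of the outer face
- loop (a joint): Angle of the wire loop on the lever, rad: 0 folded back along the lever's outer face, grows as it swings off it towards the keeper (about 3.0 when latched). Its pivot is on the lever, 14 mm from the lever axis towards the free end and 0.8 mm to the inner (box) side. Light friction holds it where left; pulling the loop up turns the lever up with it
- loop_bar (a point): Middle of the cross bar at the loop's free end. Wire 5 mm thick; loop 45 mm wide over all along y, 35 mm inside, so it passes outside lever and keeper; bar axis 49 mm from the loop's pivot. The bar can be gripped from above by its two ends, across the 45 mm. Axes turn with the loop
- red_cap: Red screw cap, 38 mm across, 18 mm high, loose on the bench; leave alone. Origin under its centre
- red_cap2: Second red screw cap, the same; leave alone
- vial: White-capped sample vial, 26 mm across, 48 mm high, standing; leave alone. Origin under its centre
- deep_plate: Cream deep-well plate, 127 x 85 x 40 mm; leave alone. Origin under its centre
- ice_pack: Flat blue cold pack, 160 x 90 x 24 mm; leave alone. Origin under its centre
- wash_bottle: Wash bottle with blue cap and spout, 66 mm across, 185 mm high; leave alone. Origin under its centre
- beaker: Glass beaker, 72 mm across, 95 mm high; leave alone. Origin under its centre

How it is judged:
On the way, in this order (a step that is already met when the one before it is completed fails the run):
1. the lid lies on its seal (within 0.03 rad of shut) (value of joint lid below 0.03 rad), for 0.2 s.
2. the loop's bar lies in the keeper's trough, behind the lip (x of loop_bar in the frame of keeper_seat between -0.002 and 0.006 m and z of loop_bar in the frame of keeper_seat between -0.003 and 0.0025 m), for 0.2 s.
At the end, for the whole second after the job is handed in: The lever lies flat against the box (below 0.03 rad), the loop's bar lies in the keeper's trough (from 2 mm in front of to 6 mm behind the seat point, within 3 mm in height) and pulls on the keeper with more than 15 N, and the lid is drawn down on its seal (below 0.008 rad) (all of step 2 and value of joint lever below 0.03 rad and value of joint lid below 0.008 rad and contact force between loop and lid above 15 N); the robot touches nothing.
It fails at once if the lid slams (turns shut faster than 1.2 rad/s) (velocity of joint lid below -1.2 rad/s).
It fails at once if the lid is pressed with more than 30 N (contact force between the fingers and lid above 30 N).
It fails at once if the lever is pressed with more than 20 N (contact force between the fingers and lever_c0 above 20 N or contact force between the fingers and lever_c1 above 20 N).
It fails at once if the loop is forced against the keeper with more than 20 N while it is being hooked (lever still open beyond 1.2 rad) (value of joint lever above 1.2 rad and contact force between loop and lid above 20 N).
It fails at once if a bystander is moved by more than 30 mm (distance of any of red_cap, red_cap2, vial, deep_plate, ice_pack, wash_bottle, beaker from where it was at the start of the episode above 0.03 m).
It also fails if it takes over 69 s, if anything falls off the work surface, if the arm or the gripper's body presses on something with over 40 N, if the wrist force passes 120 N, or if a joint passes its speed limit or range.

## Working session

There is one attempt and no reset: what is moved stays moved. The work goes in short steps, Python scripts to look and compute and a tool call to move; the robot and the scene stay as the last step left them, time stands still between calls to the robot, and variables do not carry over. Pictures are saved under pics/ and viewed, at most 10 in all, crops included, and the job is handed in when it is done.

Besides the shell and the picture viewer there is one more tool, called after ">>>" by a JSON object that holds its "op" and its "data". servo_tool: Moves the arm, as the interface text tells. Its arguments: {"type":"object","properties":{"series":{"type":"array","items":{"type":"array","items":{"type":"number"}}},"force":{"type":"number"}},"required":["series"]}

```bash
mkdir -p pics; ls; cat > h.py <<'E'
import numpy as np,cv2
from cell import r,cams,close_job
from scipy.spatial.transform import Rotation as Ro
def cloud(name):
    s=r.state(); im,d=cams.camera(name); i=cams.camera_info(name)
    h,w=d.shape; f=h/2/np.tan(np.radians(i['fovy'])/2)
    K=np.array([[f,0,i['cx']],[0,f,i['cy']],[0,0,1.]])
    v,u=np.mgrid[:h,:w].astype(float)
    p=cv2.undistortPoints(np.stack([u.ravel(),v.ravel()],1)[:,None],K,np.array([i['k1'],0,0,0.]))[:,0]
    P=np.c_[p,np.ones(len(p))]*d.reshape(-1,1)
    if 'R' in i: W=(P-np.array(i['t']))@np.array(i['R'])
    else:
        T=np.array(i['tool_from_camera']); P=P@T[:3,:3].T+T[:3,3]
        W=P@Ro.from_euler('xyz',s['orientation']).as_matrix().T+np.array(s['tool_pos'])
    W[d.ravel()==0]=np.nan
    return im,W.reshape(h,w,3)
def save(n,im): cv2.imwrite('pics/'+n,im[...,::-1])
E
python3 - <<'E'
from h import *
print(r.state())
for n in('scene','top'):
    im,W=cloud(n); save(n+'0.png',im); np.savez(n+'0.npz',im=im,W=W)
    i=cams.camera_info(n); print(n,i['fovy'],-np.array(i['R']).T@i['t'])
a=np.hstack([cv2.imread('pics/scene0.png')[:,:],])
cv2.imwrite('pics/s.png',cv2.resize(a,(800,600)))
cv2.imwrite('pics/t.png',cv2.resize(cv2.imread('pics/top0.png'),(800,600)))
E
```

```text
pics
{'clock': 0.0, 'joint_positions': array([-1.35910214e+00,  3.59494274e-01,  1.51143371e+00,  2.52064287e-06,
        1.27251077e+00, -1.15105880e-01]), 'joint_vel': array([-0.00120277,  0.00163903, -0.00036783, -0.00028223,  0.00233559,
       -0.00093404]), 'tau': array([ 2.15337837e-03, -5.27607143e+01, -2.78621811e+01,  1.43293696e-04,
        1.30606152e-02, -4.52116092e-05]), 'tool_pos': array([ 0.19245421, -0.56757557,  0.2304595 ]), 'orientation': array([-3.13975905e+00, -2.14419654e-04,  3.26799126e-01]), 'contact_force': array([-0.37271735, -0.24256351, -0.3559826 ]), 'moment': array([0.00305567, 0.04776669, 0.02114061]), 'gripper_force': 0.0, 'finger_gap': 0.08571179505106707}
scene 50.80358329794107 [ 1.41069673 -0.22195416  1.02170827]
top 52.029245968794086 [ 0.30520241 -0.02815327  1.46617678]
```

View pics/s.png

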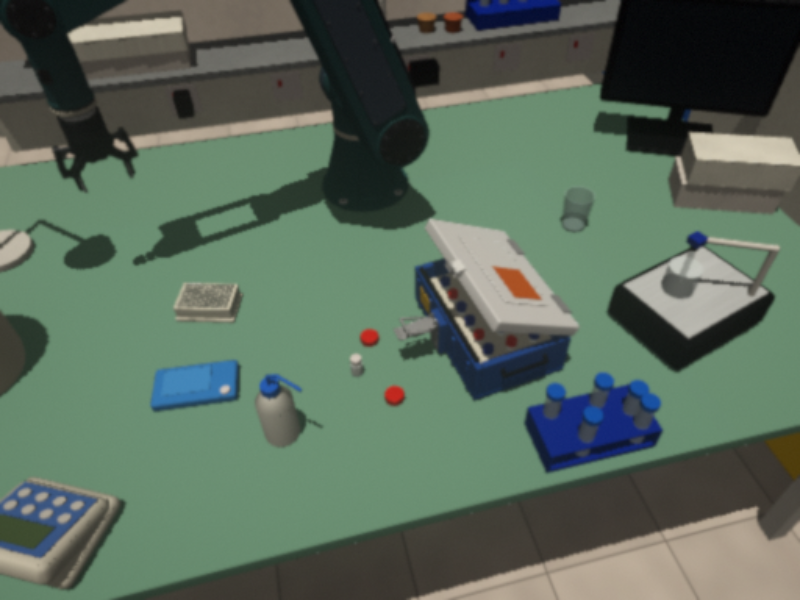

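View pics/t.png

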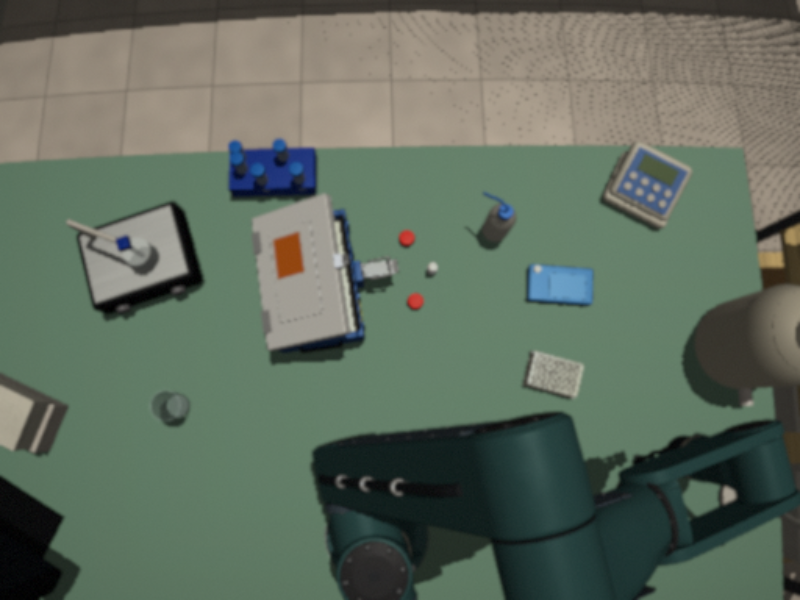

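The scene view shows the lid half open at (500,275), the lever sticking out at (418,327), and the caps and vial near it. The top view has the box at about (310,275) facing image right, lever at (378,268), caps at (407,238) and (416,301), and vial at (432,268). Next I fit the box.

```bash
python3 - <<'E'
from h import *
for n in('top','scene'):
    D=np.load(n+'0.npz'); im=D['im'].astype(int); W=D['W']
    R,G,B=im[...,0],im[...,1],im[...,2]
    if n=='top': m=np.zeros(R.shape,bool); m[118:232,155:262]=1
    else: m=np.zeros(R.shape,bool); m[135:260,250:375]=1
    lidm=m&(abs(R-B)<40)&(R>110)&(W[...,2]>.11)
    P=W[lidm]; 
    rng=np.random.default_rng(0); best=None
    for _ in range(300):
        a,b,c=P[rng.choice(len(P),3,replace=False)]; nn=np.cross(b-a,c-a); l=np.linalg.norm(nn)
        if l<1e-6: continue
        nn/=l; e=abs((P-a)@nn)<.002
        if best is None or e.sum()>best.sum(): best=e
    Q=P[best]; c=Q.mean(0); nn=np.linalg.svd(Q-c)[2][2]; nn*=np.sign(nn[2])
    print(n,'lid',len(Q),c,nn,'angle',np.arccos(nn[2]),'azim of tilt',np.degrees(np.arctan2(nn[1],nn[0])))
    ext=cv2.minAreaRect((Q@np.linalg.svd(Q-c)[2][:2].T).astype(np.float32)); print(ext)
    # convex hull corners
    h=cv2.approxPolyDP(cv2.convexHull(Q[:,:2].astype(np.float32)),.02,True)[:,0]; print(h)
    bl=m&(B>R+30)&(B>G+20)
    P=W[bl&(W[...,2]>.09)&(W[...,2]<.112)]; print('rim',len(P),np.median(P[:,2])); 
    print(cv2.minAreaRect(P[:,:2].astype(np.float32)))
    st=m&(abs(R-B)<30)&(W[...,2]<.15)&(W[...,2]>.06)&(W[...,1]<0.02)
    P=W[st]; print('steel',len(P)); print(np.nanpercentile(P,[2,50,98],axis=0).round(3))
D=np.load('top0.npz');W=D['W']
for k,(u,v) in dict(cap=(407,238),cap2=(416,301),vial=(432,268),tip=(390,267),lev=(372,270),ltop=(338,260)).items(): print(k,W[round(v*.64),round(u*.64)].round(3))
E
```

```text
top lid 2123 [0.57665801 0.15288753 0.18192232] [-0.06080759  0.45129399  0.89030117] angle 0.47279021503469354 azim of tilt 97.67384618779052
((-0.6030395030975342, -0.024125337600708008), (0.3020854592323303, 0.21201349794864655), 3.3247833251953125)
[[0.7470789  0.10255228]
 [0.7151849  0.2679975 ]
 [0.42701858 0.2249902 ]
 [0.46386966 0.05494697]]
rim 215 0.10266054490707763
((0.600628137588501, 0.04785420000553131), (0.29737940430641174, 0.05019431933760643), 5.086650848388672)
steel 246
[[ 0.59  -0.059  0.082]
 [ 0.612 -0.018  0.09 ]
 [ 0.632  0.019  0.108]]
scene lid 2024 [0.60627019 0.1492744  0.18302708] [-0.05701002  0.44764551  0.89239193] angle 0.4681780793652119 azim of tilt 97.25784928724086
((0.6063071489334106, 0.002904362976551056), (0.2318207323551178, 0.3023110628128052), 89.00061798095703)
[[0.74969995 0.09662414]
 [0.72420573 0.26172101]
 [0.43804106 0.22579224]
 [0.45460978 0.0518131 ]
 [0.6100493  0.04676099]]
rim 566 0.10194561067734273
((0.6600386500358582, 0.09673139452934265), (0.415729820728302, 0.1723039746284485), 35.23383712768555)
steel 317
[[ 0.46  -0.062  0.064]
 [ 0.612 -0.015  0.09 ]
 [ 0.636  0.019  0.107]]
cap [ 0.701 -0.086  0.018]
cap2 [ 0.542 -0.103  0.021]
vial [ 0.615 -0.141  0.049]
tip [ 0.608 -0.045  0.106]
lev [ 0.605 -0.002  0.091]
ltop [0.6   0.066 0.227]
```

>>> {"op": "servo_tool", "data": {"series": [[1, -1, -0.9, 0, 0, -0.39, 1], [1, -1, -0.9, 0, 0, -0.39, 1], [1, -1, -0.9, 0, 0, -0.39, 1], [1, -1, -0.9, 0, 0, -0.39, 1], [1, -1, -0.9, 0, 0, -0.39, 1]]}}

```text
clock: 0.52
tool_pos: [0.2441, -0.465, 0.3054]
orientation: [3.139, 0.001, 0.948]
contact_force: [0.0, 1.1, -0.9]
finger_gap: 0.0257
gripper_force: 0.0
```

>>> {"op": "servo_tool", "data": {"series": [[1, 0.1, -0.9, 0, 0, -0.39, 1], [1, 0.1, -0.9, 0, 0, -0.39, 1], [1, 0.1, -0.9, 0, 0, -0.39, 1], [1, 0.1, -0.9, 0, 0, -0.39, 1], [1, 0.1, -0.9, 0, 0, -0.39, 1]]}}

```text
clock: 0.93
tool_pos: [0.2975, -0.4064, 0.3767]
orientation: [3.14, 0.002, 1.56]
contact_force: [-0.9, 0.7, 0.1]
finger_gap: -0.0002
gripper_force: 0.0
```

>>> {"op": "servo_tool", "data": {"series": [[1, 1, 0, 0, 0, -0.098, 1], [1, 1, 0, 0, 0, -0.098, 1], [1, 1, 0, 0, 0, -0.098, 1]]}}

```text
clock: 1.18
tool_pos: [0.3789, -0.3265, 0.375]
orientation: [3.141, -0.001, 1.707]
contact_force: [0.7, 0.0, 0.7]
finger_gap: 0.0001
gripper_force: 0.0
```

>>> {"op": "servo_tool", "data": {"series": [[1, 1, 0, 0, 0, 0, 1], [1, 1, 0, 0, 0, 0, 1], [1, 1, 0, 0, 0, 0, 1]]}}

```text
clock: 1.43
tool_pos: [0.4475, -0.2355, 0.3749]
orientation: [3.141, -0.002, 1.707]
contact_force: [0.4, -1.0, -0.6]
finger_gap: -0.0002
gripper_force: 0.0
```

>>> {"op": "servo_tool", "data": {"series": [[1, 1, 0, 0, 0, 0, 1], [1, 1, 0, 0, 0, 0, 1], [1, 1, 0, 0, 0, 0, 1]]}}

```text
clock: 1.68
tool_pos: [0.516, -0.1454, 0.3749]
orientation: [3.141, -0.001, 1.707]
contact_force: [-0.2, 0.1, -0.1]
finger_gap: -0.0
gripper_force: 0.0
```

>>> {"op": "servo_tool", "data": {"series": [[1, 1, 0, 0, 0, 0, 1], [1, 1, 0, 0, 0, 0, 1], [1, 1, 0, 0, 0, 0, 1], [1, 1, 0, 0, 0, 0, 1]]}}

```text
clock: 2.02
tool_pos: [0.5859, -0.0536, 0.3743]
orientation: [3.141, -0.003, 1.711]
contact_force: [0.7, -0.3, 0.1]
finger_gap: -0.0003
gripper_force: 0.0
```

```bash
python3 - <<'E'
from h import *
im,W=cloud('wrist'); np.savez('w1.npz',im=im,W=W)
save('w1.png',cv2.resize(im,(800,600)))
print(cams.camera_info('wrist')['tool_from_camera'])
E
```

```text
[[-4.44607588e-04 -9.56269334e-01 -2.92487202e-01  7.50975593e-02]
 [ 9.99999898e-01 -4.03648707e-04 -2.00387102e-04 -5.18746919e-04]
 [ 7.35619597e-05 -2.92487261e-01  9.56269416e-01 -1.42714180e-01]
 [ 0.00000000e+00  0.00000000e+00  0.00000000e+00  1.00000000e+00]]
```

View pics/w1.png

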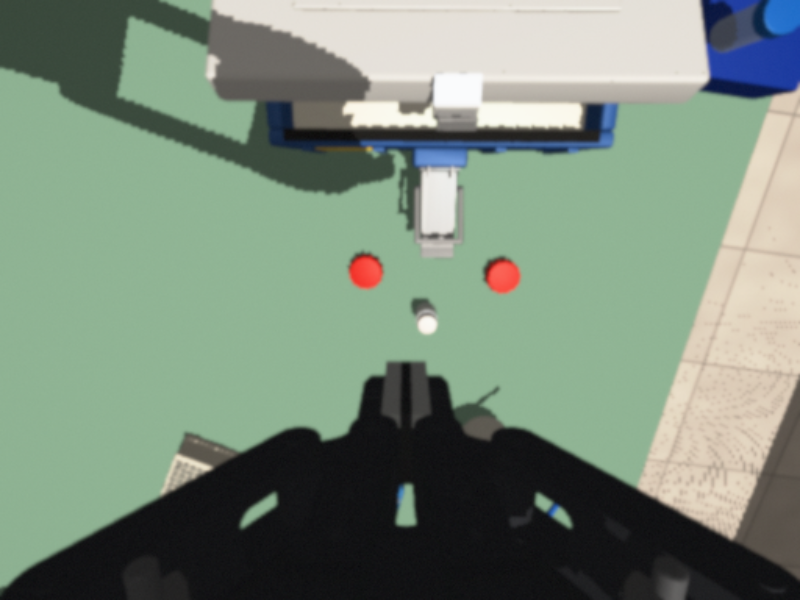

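The wrist view shows the lever at (438,210), loop bar near (440,240), keeper boss at (457,95), and the box front edge along row 148. Next I refine the pose from this depth.

```bash
python3 - <<'E'
from h import *
D=np.load('w1.npz'); W=D['W']; im=D['im'].astype(int)
R,G,B=[im[...,k] for k in range(3)]
# lid front face/edge: lid plane fit
m=np.zeros(R.shape,bool); m[5:44,140:445]=1
P=W[m&(W[...,2]>.19)]; 
for _ in range(4):
    c=P.mean(0); n=np.linalg.svd(P-c)[2][2]; n*=np.sign(n[2]); P=P[abs((P-c)@n)<.002]
print('lid',len(P),c,n,np.arccos(n[2]),np.degrees(np.arctan2(n[1],n[0])))
# front wall top edge: for each column lowest-row blue px with z>.095
pts=[]
for u in list(range(178,262))+list(range(302,388)):
    v=[v for v in range(80,110) if B[v,u]>R[v,u]+30 and W[v,u,2]>.085]
    if v: pts.append(W[v,u]) if False else pts.append(W[max(v),u])
pts=np.array(pts); ok=abs(pts[:,2]-.1)<.012; q=pts[ok]; 
p=np.polyfit(q[:,0],q[:,1],1); 
for _ in range(4):
    e=abs(np.polyval(p,q[:,0])-q[:,1])<.004; p=np.polyfit(q[e,0],q[e,1],1)
print('front edge',len(q),e.sum(),np.median(q[:,2]),p,np.degrees(np.arctan(p[0])), 'ends',q[:,0].min(),q[:,0].max())
yaw=np.radians(98.0); X=np.array([np.cos(yaw),np.sin(yaw)]);Y=np.array([-X[1],X[0]])
def b(u,v):
    w=W[int(round(v*.64)),int(round(u*.64))]; return w.round(4),(w[:2]@X).round(4),(w[:2]@Y).round(4)
for v in range(160,262,6): print(v,[ (b(u,v)[1],b(u,v)[2],b(u,v)[0][2]) for u in (417,438,460)])
for k,(u,v) in dict(bossL=(416,160),bossR=(466,160),cornL=(272,146),cornR=(612,146),kL=(434,75),kR=(480,75),k=(457,100),lip=(457,120)).items(): print(k,b(u,v))
E
```

```text
lid 11763 [0.59531927 0.09693105 0.20964361] [-0.0600323   0.44947077  0.89127557] 0.47064591863068905 97.60752667306309
front edge 164 164 0.10206458761758719 [ 0.12934683 -0.03910101] 7.370106971375718 ends 0.4634485381922888 0.7445754636973916
160 [(np.float64(-0.056), np.float64(-0.5828), np.float64(0.102)), (np.float64(-0.056), np.float64(-0.6008), np.float64(0.1004)), (np.float64(-0.056), np.float64(-0.6201), np.float64(0.1009))]
166 [(np.float64(-0.0613), np.float64(-0.583), np.float64(0.0991)), (np.float64(-0.0613), np.float64(-0.601), np.float64(0.1)), (np.float64(-0.0613), np.float64(-0.6205), np.float64(0.0991))]
172 [(np.float64(-0.0683), np.float64(-0.5856), np.float64(-0.0007)), (np.float64(-0.0667), np.float64(-0.6015), np.float64(0.0944)), (np.float64(-0.0683), np.float64(-0.6322), np.float64(-0.0003))]
178 [(np.float64(-0.0749), np.float64(-0.5856), np.float64(-0.0003)), (np.float64(-0.0722), np.float64(-0.6017), np.float64(0.0922)), (np.float64(-0.0749), np.float64(-0.6325), np.float64(-0.001))]
184 [(np.float64(-0.0816), np.float64(-0.5857), np.float64(0.0009)), (n
[... 2422 characters left out ...]
.float64(-0.1629), np.float64(-0.6355), np.float64(-0.0004))]
bossL (array([0.5836, 0.0254, 0.1014]), np.float64(-0.056), np.float64(-0.5815))
bossR (array([0.6276, 0.0316, 0.0986]), np.float64(-0.056), np.float64(-0.6259))
cornL (array([0.4581, 0.0195, 0.1028]), np.float64(-0.0444), np.float64(-0.4564))
cornR (array([0.7947, 0.0705, 0.0013]), np.float64(-0.0408), np.float64(-0.7967))
kL (array([0.5851, 0.0723, 0.2246]), np.float64(-0.0098), np.float64(-0.5894))
kR (array([0.6114, 0.0758, 0.2255]), np.float64(-0.01), np.float64(-0.616))
k (array([0.6003, 0.0609, 0.2233]), np.float64(-0.0232), np.float64(-0.6029))
lip (array([0.6014, 0.0489, 0.2323]), np.float64(-0.0353), np.float64(-0.6023))
```

>>> {"op": "servo_tool", "data": {"series": [[0.9, 0.19, 0.6, 0, 0, 0, 1], [0.9, 0.19, 0.6, 0, 0, 0, 1], [0.9, 0.19, 0.6, 0, 0, 0, 1]]}}

```text
clock: 2.32
tool_pos: [0.5857, 0.0187, 0.323]
orientation: [-3.135, -0.004, 1.708]
contact_force: [-0.9, 0.0, -1.2]
finger_gap: -0.0002
gripper_force: 0.0
```

>>> {"op": "servo_tool", "data": {"series": [[0.87, 0.19, 0.4, 0, 0, 0, 1], [0.87, 0.19, 0.9, 0, 0, 0, 1], [0.87, 0.19, 1, 0, 0, 0, 1], [0.87, 0.19, 1, 0, 0, 0, 1]]}}

```text
clock: 2.65
tool_pos: [0.5899, 0.087, 0.2415]
orientation: [-3.131, -0.002, 1.708]
contact_force: [-1.1, -0.6, -0.6]
finger_gap: 0.0002
gripper_force: 0.0
```

>>> {"op": "servo_tool", "data": {"series": [[0, 0, 0.1, 0, 0, 0, 1], [0, 0, 0.2, 0, 0, 0, 1], [0, 0, 0.3, 0, 0, 0, 1], [-0.03, 0, 0.4, 0, 0, 0, 1], [-0.07, 0, 0.5, 0, 0, 0, 1]]}}

```text
clock: 3.07
tool_pos: [0.5961, 0.0796, 0.2079]
orientation: [3.139, 0.0, 1.705]
contact_force: [0.3, -0.8, 2.4]
finger_gap: -0.0001
gripper_force: 1.0
```

>>> {"op": "servo_tool", "data": {"series": [[-0.05, 0, 0.1, 0, 0, 0, 1], [-0.09, 0, 0.2, 0, 0, 0, 1], [-0.12, 0, 0.29, 0, 0, 0, 1], [-0.14, 0, 0.38, 0, 0, 0, 1], [-0.16, 0, 0.46, 0, 0, 0, 1]]}}

```text
clock: 3.48
tool_pos: [0.5968, 0.0675, 0.1697]
orientation: [-3.141, -0.0, 1.706]
contact_force: [0.2, -0.6, 1.2]
finger_gap: 0.0002
gripper_force: 0.8
```

>>> {"op": "servo_tool", "data": {"series": [[-0.03, 0, 0.06, 0, 0, 0, 1], [-0.04, 0, 0.12, 0, 0, 0, 1], [-0.05, 0, 0.17, 0, 0, 0, 1], [-0.06, 0, 0.2, 0, 0, 0, 1], [-0.06, 0, 0.22, 0, 0, 0, 1]]}}

```text
clock: 3.9
tool_pos: [0.5973, 0.0631, 0.1525]
orientation: [-3.141, -0.0, 1.706]
contact_force: [-0.9, -1.4, 1.5]
finger_gap: -0.0
gripper_force: 0.6
```

>>> {"op": "servo_tool", "data": {"series": [[0, 0, 0, 0, 0, 0, 1], [0, 0, 0.02, 0, 0, 0, 1]]}}

```text
clock: 4.07
tool_pos: [0.5975, 0.0633, 0.1515]
orientation: [3.141, -0.0, 1.706]
contact_force: [0.2, -0.9, 1.4]
finger_gap: -0.0001
gripper_force: 0.6
```

>>> {"op": "servo_tool", "data": {"series": [[-0.01, 0, 0.05, 0, 0, 0, 1], [-0.02, 0, 0.1, 0, 0, 0, 1], [-0.02, 0, 0.13, 0, 0, 0, 1], [-0.02, 0, 0.15, 0, 0, 0, 1], [-0.02, 0, 0.16, 0, 0, 0, 1]]}}

```text
clock: 4.48
tool_pos: [0.5976, 0.0615, 0.1382]
orientation: [-3.141, -0.0, 1.706]
contact_force: [0.2, 0.1, 0.4]
finger_gap: 0.0002
gripper_force: 0.6
```

>>> {"op": "servo_tool", "data": {"series": [[0, 0, 0.01, 0, 0, 0, 1], [0, 0, 0.01, 0, 0, 0, 1]]}}

```text
clock: 4.65
tool_pos: [0.5976, 0.0616, 0.1375]
orientation: [-3.141, -0.0, 1.706]
contact_force: [0.6, 0.1, -0.6]
finger_gap: -0.0002
gripper_force: 0.0
```

>>> {"op": "servo_tool", "data": {"series": [[0, 0, 0.01, 0, 0, 0, 1], [0, 0, 0.01, 0, 0, 0, 1], [0, 0, 0.02, 0, 0, 0, 1], [0, 0, 0.02, 0, 0, 0, 1]]}}

```text
clock: 4.98
tool_pos: [0.5977, 0.0616, 0.1361]
orientation: [3.142, -0.0, 1.706]
contact_force: [0.1, -0.5, 0.8]
finger_gap: 0.0001
gripper_force: 0.2
```

>>> {"op": "servo_tool", "data": {"series": [[0, 0, 0.01, 0, 0, 0, 1], [0, 0, 0.01, 0, 0, 0, 1]]}}

```text
clock: 5.15
tool_pos: [0.5977, 0.0615, 0.1352]
orientation: [3.142, -0.0, 1.706]
contact_force: [0.1, -0.6, 1.0]
finger_gap: -0.0001
gripper_force: 0.3
```

>>> {"op": "servo_tool", "data": {"series": [[0, 0, 0.01, 0, 0, 0, 1], [0, 0, 0.01, 0, 0, 0, 1], [0, 0, 0.01, 0, 0, 0, 1]]}}

```text
clock: 5.4
tool_pos: [0.5978, 0.0615, 0.1347]
orientation: [3.141, 0.0, 1.706]
contact_force: [-0.1, -1.5, 3.1]
finger_gap: 0.0001
gripper_force: 1.6
```

>>> {"op": "servo_tool", "data": {"series": [[-0.5, 0, -1, 0, 0, 0, 1], [-0.5, 0, -1, 0, 0, 0, 0], [-0.5, 0, -1, 0, 0, 0, 0]]}}

```text
clock: 5.65
tool_pos: [0.6071, 0.0196, 0.2204]
orientation: [3.132, 0.003, 1.705]
contact_force: [1.1, -0.3, 1.2]
finger_gap: 0.0232
gripper_force: 0.0
```

>>> {"op": "servo_tool", "data": {"series": [[-1, 0.2, -0.9, 0, 0, 0, 0], [-1, 0.2, -0.9, 0, 0, 0, 0], [-1, 0.2, -0.9, 0, 0, 0, 0], [-1, 0.2, -0.9, 0, 0, 0, 0]]}}

```text
clock: 5.98
tool_pos: [0.6336, -0.0594, 0.291]
orientation: [3.133, 0.004, 1.703]
contact_force: [1.6, 0.8, 0.2]
finger_gap: 0.0725
gripper_force: 0.0
```

```bash
python3 - <<'E'
from h import *
s=r.state(); print(s['tool_pos'],s['orientation'],s['finger_gap'])
im,W=cloud('wrist'); np.savez('w2.npz',im=im,W=W)
save('w2.png',cv2.resize(im,(800,600)))
E
```

```text
[ 0.63359454 -0.05936875  0.29100999] [3.1330639  0.00434906 1.70295854] 0.07254041704613946
```

View pics/w2.png

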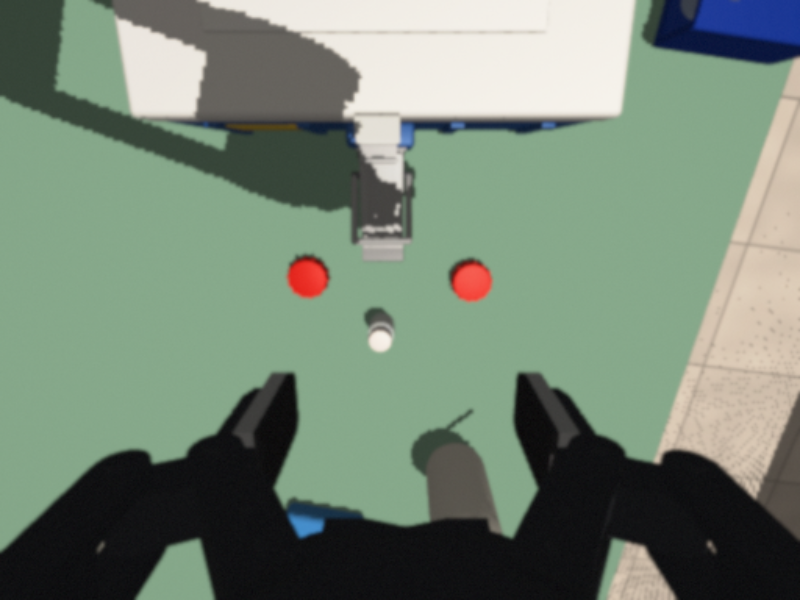

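Lid is down; keeper boss at (378,130), loop sides at columns 354 and 410, bar near row 238.

```bash
python3 - <<'E'
from h import *
W=np.load('w2.npz')['W']
yaw=np.radians(97.5); X=np.array([np.cos(yaw),np.sin(yaw)]);T=np.array([X[1],-X[0]])
def b(u,v):
    w=W[int(round(v*.64)),int(round(u*.64))]; return [int(round(1000*a)) for a in (w[:2]@X-.060,w[:2]@T,w[2])]
print('lid top edge',b(200,110),b(560,110),b(250,60),b(380,60))
print('keeper',[ (v,b(379,v)) for v in range(108,172,4)])
print('loopL',[ (v,b(354,v)) for v in range(170,250,6)])
print('loopR',[ (v,b(410,v)) for v in range(170,250,6)])
print('bar',[ (v,b(372,v),b(392,v)) for v in range(222,264,3)])
print('cols',[ (u,b(u,215)) for u in range(346,420,3)])
print('kc',[ (u,b(u,130)) for u in range(340,420,4)])
print('corners',[(u,b(u,112)) for u in (126,130,134,138,142,612,616,620,624,628)])
E
```

```text
lid top edge [-96, 496, 136] [-96, 715, 136] [-69, 529, 134] [-69, 606, 134]
keeper [(108, [-95, 605, 135]), (112, [-98, 605, 133]), (116, [-100, 605, 138]), (120, [-102, 605, 137]), (124, [-104, 605, 137]), (128, [-107, 605, 135]), (132, [-108, 605, 133]), (136, [-111, 605, 132]), (140, [-114, 605, 131]), (144, [-116, 605, 127]), (148, [-118, 605, 126]), (152, [-120, 605, 128]), (156, [-123, 605, 127]), (160, [-125, 605, 135]), (164, [-128, 603, 93]), (168, [-132, 603, 93])]
loopL [(170, [-135, 576, 1]), (176, [-137, 584, 90]), (182, [-140, 584, 92]), (188, [-145, 584, 92]), (194, [-149, 584, 95]), (200, [-153, 584, 97]), (206, [-158, 584, 98]), (212, [-162, 584, 99]), (218, [-167, 584, 101]), (224, [-170, 584, 102]), (230, [-174, 584, 101]), (236, [-179, 584, 104]), (242, [-183, 584, 107]), (248, [-207, 573, 1])]
loopR [(170, [-135, 626, 0]), (176, [-137, 624, 91]), (182, [-140, 624, 92]), (188, [-145, 624, 94]), (194, [-149, 624, 96]), (200, [-153, 624, 97]), (206, [-158, 624, 98]), (212, [-162, 624, 99]), (218, [-166, 624, 104]), (224, [-170, 624, 102]), (230, [-174, 624, 103]), (236, [-178, 624, 105]), (242, [-183, 624, 106]), (248, [-207, 626, 1])]
bar [(222, [-171, 596, 88], [-170, 612, 88]), (225, [-173, 596, 87], [-173, 612, 88]), (228, [-175, 596, 88], [-175, 611, 87]), (231, [-178, 596, 88], [-178, 611, 87]), (234, [-181, 596, 85], [-180, 611, 88]), (237, [-180, 597, 105], [-180, 612, 106]), (240, [-182, 597, 107], [-182, 612, 105]), (243, [-184, 597, 105], [-184, 612, 105]), (246, [-189, 596, 86], [-189, 611, 86]), (249, [-191, 596, 87], [-191, 611, 87]), (252, [-194, 595, 86], [-193, 611, 88]), (255, [-196, 596, 88], [-196, 611, 88]), (258, [-198, 596, 88], [-198, 611, 88]), (261, [-201, 595, 88], [-220, 609, 1])]Traceback (most recent call last):
  File "<stdin>", line 11, in <module>
  File "<stdin>", line 5, in b
ValueError: cannot convert float NaN to integer
```

>>> {"op": "servo_tool", "data": {"series": [[0.245, -0.205, 0.5, 0, 0, 0, 0], [0.245, -0.205, 1, 0, 0, 0, 0], [0.245, -0.205, 1, 0, 0, 0, 0]]}}

```text
clock: 6.28
tool_pos: [0.6037, -0.0352, 0.1987]
orientation: [-3.128, -0.005, 1.707]
contact_force: [-1.1, -0.3, -0.9]
finger_gap: 0.0852
gripper_force: 0.0
```

>>> {"op": "servo_tool", "data": {"series": [[0, 0, 0.4, 0, 0, 0, 0], [0, 0, 0.7, 0, 0, 0, 0], [0, 0, 0.7, 0, 0, 0, 0], [0, 0, 0.7, 0, 0, 0, 0]]}}

```text
clock: 6.62
tool_pos: [0.6099, -0.0373, 0.1498]
orientation: [-3.138, -0.001, 1.706]
contact_force: [-0.4, -0.2, 0.3]
finger_gap: 0.0855
gripper_force: 0.0
```

>>> {"op": "servo_tool", "data": {"series": [[-0.06, 0.04, 0.2, 0, 0, 0, 0], [-0.06, 0.04, 0.4, 0, 0, 0, 0], [-0.06, 0.04, 0.4, 0, 0, 0, 0], [-0.06, 0.04, 0.4, 0, 0, 0, 0]]}}

```text
clock: 6.95
tool_pos: [0.6152, -0.0422, 0.1198]
orientation: [3.141, -0.0, 1.706]
contact_force: [0.3, -0.6, 0.9]
finger_gap: 0.0856
gripper_force: 0.0
```

```bash
cat >> h.py <<'E'
def bx():
    s=r.state(); p=s['tool_pos']; y=np.radians(97.5); X=np.array([np.cos(y),np.sin(y)])
    return [round(float(v)*1000,1) for v in (p[:2]@X-.060, p[:2]@np.array([X[1],-X[0]])-.604, p[2])]+[s['orientation'].round(3).tolist(),s['contact_force'].round(1).tolist()]
E
python3 -c "
from h import *
print(bx())"
```

```text
[-182.2, 0.4, 119.8, [3.141, -0.0, 1.706], [0.3, -0.6, 0.9]]
```

>>> {"op": "servo_tool", "data": {"series": [[0, 0, 0.2, 0, 0, 0, 0], [0, 0, 0.4, 0, 0, 0, 0], [0, 0, 0.4, 0, 0, 0, 0]]}}

```text
clock: 7.2
tool_pos: [0.6141, -0.042, 0.0862]
orientation: [-3.14, -0.001, 1.706]
contact_force: [0.1, -0.5, -0.3]
finger_gap: 0.0855
gripper_force: 0.0
```

>>> {"op": "servo_tool", "data": {"series": [[0, 0, 0, 0, 0, 0, 0.3], [0, 0, 0, 0, 0, 0, 0.45], [0, 0, 0, 0, 0, 0, 0.6], [0, 0, 0, 0, 0, 0, 0.6], [0, 0, 0, 0, 0, 0, 0.6]], "force": 20}}

```text
clock: 7.62
tool_pos: [0.6151, -0.0428, 0.0875]
orientation: [3.14, 0.001, 1.706]
contact_force: [-0.0, -2.3, 1.4]
finger_gap: 0.044
gripper_force: 20.3
```

>>> {"op": "servo_tool", "data": {"series": [[0, 0, 0, 0, 0, 0, 0.6], [0, 0, 0, 0, 0, 0, 0.6]], "force": 20}}

```text
clock: 7.78
tool_pos: [0.6151, -0.0428, 0.087]
orientation: [3.141, 0.001, 1.706]
contact_force: [-1.3, -3.1, 1.8]
finger_gap: 0.0435
gripper_force: 20.3
```

```bash
python3 - <<'E'
from h import *
print(bx())
im,W=cloud('wrist'); np.savez('w3.npz',im=im,W=W)
save('w3.png',cv2.resize(im,(800,600)))
E
```

```text
[-182.8, 0.2, 87.0, [3.141, 0.001, 1.706], [-1.3, -3.1, 1.8]]
```

View pics/w3.png

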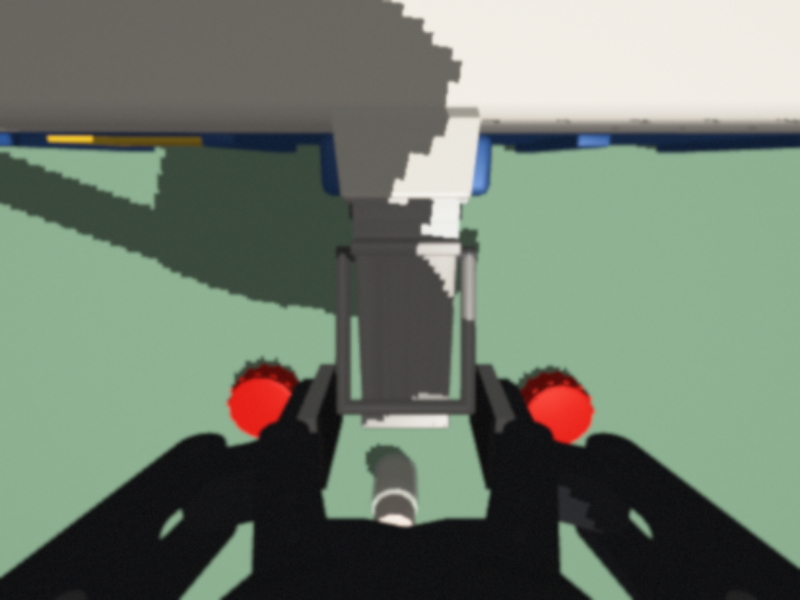

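The bar (row 405) is held by its ends between the fingers. Now swing it up along the arc about the loop's pivot.

>>> {"op": "servo_tool", "data": {"series": [[0.02, 0, -0.06, 0, 0, 0, 0.6], [0.05, 0, -0.12, 0, 0, 0, 0.6], [0.085, 0, -0.17, 0, 0, 0, 0.6], [0.125, 0, -0.22, 0, 0, 0, 0.6], [0.125, 0, -0.22, 0, 0, 0, 0.6]]}}

```text
clock: 8.25
tool_pos: [0.6134, -0.0316, 0.105]
orientation: [3.141, -0.0, 1.707]
contact_force: [0.5, -3.1, -0.0]
finger_gap: 0.0436
gripper_force: 23.2
```

>>> {"op": "servo_tool", "data": {"series": [[0.045, 0, -0.045, 0, 0, 0, 0.6], [0.095, 0, -0.085, 0, 0, 0, 0.6], [0.15, 0, -0.12, 0, 0, 0, 0.6], [0.205, 0, -0.15, 0, 0, 0, 0.6], [0.205, 0, -0.15, 0, 0, 0, 0.6]]}}

```text
clock: 8.67
tool_pos: [0.6111, -0.0149, 0.1167]
orientation: [3.141, -0.001, 1.707]
contact_force: [1.8, -1.9, -0.9]
finger_gap: 0.0437
gripper_force: 21.9
```

```bash
python3 -c "
from h import *
print(bx(),r.state()['finger_gap'])"
```

```text
[-154.5, -0.1, 116.7, [3.141, -0.001, 1.707], [1.8, -1.9, -0.9]] 0.04369670172374524
```

>>> {"op": "servo_tool", "data": {"series": [[0.08, 0, -0.05, 0, 0, 0, 0.6], [0.16, 0, -0.09, 0, 0, 0, 0.6], [0.23, 0, -0.12, 0, 0, 0, 0.6], [0.28, 0, -0.14, 0, 0, 0, 0.6], [0.28, 0, -0.14, 0, 0, 0, 0.6]]}}

```text
clock: 9.08
tool_pos: [0.608, 0.0071, 0.1277]
orientation: [3.141, -0.0, 1.707]
contact_force: [1.6, -0.2, -0.4]
finger_gap: 0.0435
gripper_force: 21.3
```

```bash
python3 - <<'E'
from h import *
print(bx(),r.state()['finger_gap'])
im,W=cloud('wrist'); np.savez('w4.npz',im=im,W=W)
save('w4.png',cv2.resize(im[60:330,110:400],(800,745))[:600])
E
```

```text
[-132.3, -0.2, 127.7, [3.141, -0.0, 1.707], [1.6, -0.2, -0.4]] 0.043481924021060096
```

View pics/w4.png

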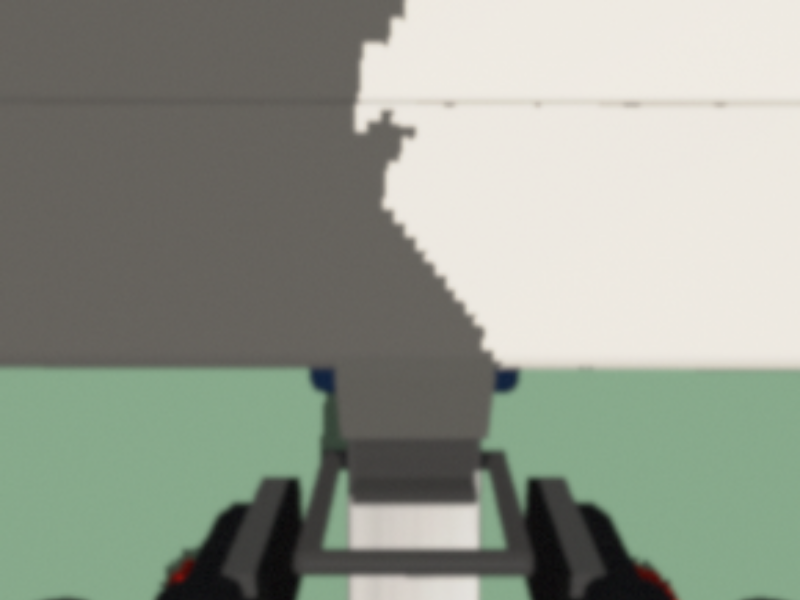

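The bar (crop row 560) is still in front of the lip (row 490). Move it over the lip and check its height.

>>> {"op": "servo_tool", "data": {"series": [[0.05, 0, -0.01, 0, 0, 0, 0.6], [0.1, 0, -0.01, 0, 0, 0, 0.6], [0.14, 0, -0.01, 0, 0, 0, 0.6], [0.14, 0, -0.01, 0, 0, 0, 0.6]]}}

```text
clock: 9.47
tool_pos: [0.6066, 0.0176, 0.1282]
orientation: [3.141, -0.0, 1.706]
contact_force: [2.3, -3.0, -2.2]
finger_gap: 0.0441
gripper_force: 21.2
```

```bash
python3 - <<'E'
from h import *
print(bx(),r.state()['finger_gap'])
im,W=cloud('wrist')
y=np.radians(97.5); X=np.array([np.cos(y),np.sin(y)])
for v in range(205,290,3): print(v,[(round(1000*float(W[v,u,:2]@X-.06),1),round(1000*float(W[v,u,2]),1)) for u in (250,268)],im[v,260])
E
```

```text
[-121.7, -0.3, 128.2, [3.141, -0.0, 1.706], [2.3, -3.0, -2.2]] 0.04410022373043235
205 [(-94.8, 135.2), (-95.0, 134.5)] [102  98  93]
208 [(-96.4, 135.0), (-96.1, 135.9)] [102  99  93]
211 [(-97.8, 135.7), (-97.7, 135.7)] [98 95 90]
214 [(-98.5, 137.9), (-98.0, 139.1)] [97 94 89]
217 [(-100.0, 138.1), (-99.8, 138.6)] [96 94 88]
220 [(-102.2, 136.7), (-102.0, 137.1)] [95 93 87]
223 [(-103.8, 136.8), (-103.7, 136.9)] [97 95 90]
226 [(-106.2, 135.0), (-105.8, 135.9)] [96 94 88]
229 [(-108.5, 133.6), (-108.7, 133.1)] [95 93 87]
232 [(-110.9, 132.2), (-111.1, 131.6)] [97 94 88]
235 [(-113.0, 131.3), (-113.3, 130.6)] [95 92 87]
238 [(-117.4, 125.9), (-116.8, 127.0)] [72 70 67]
241 [(-118.6, 127.1), (-118.3, 127.6)] [70 68 66]
244 [(-121.0, 126.0), (-120.5, 126.9)] [69 67 64]
247 [(-122.7, 126.4), (-122.3, 126.9)] [69 67 65]
250 [(-124.0, 127.3), (-123.9, 127.4)] [63 62 59]
253 [(-123.3, 132.0), (-123.6, 131.3)] [58 57 56]
256 [(-123.9, 134.1), (-123.9, 134.0)] [64 62 60]
259 [(-125.5, 134.4), (-125.7, 134.1)] [63 61 59]
262 [(nan, nan), (-122.0, 143.4)] [67 66 64]
265 [(-123.4, 143.9), (-123.4, 143.8)] [76 74 72]
268 [(-125.9, 142.6), (-125.7, 142.9)] [96 95 92]
271 [(-152.4, 103.4), (-152.1, 103.9)] [196 192 186]
274 [(-154.4, 103.8), (-153.9, 104.5)] [201 197 190]
277 [(-155.2, 106.0), (-155.7, 105.3)] [202 198 190]
280 [(-158.4, 104.7), (-157.4, 106.1)] [206 201 194]
283 [(-159.6, 106.3), (-159.8, 105.9)] [205 200 194]
286 [(-161.0, 107.6), (-161.9, 106.3)] [207 202 196]
289 [(-163.8, 106.9), (-163.5, 107.2)] [208 202 197]
```

>>> {"op": "servo_tool", "data": {"series": [[0.05, 0, 0.0, 0, 0, 0, 0.6], [0.055, 0, 0.03, 0, 0, 0, 0.6], [0.055, 0, 0.06, 0, 0, 0, 0.6], [0.055, 0, 0.08, 0, 0, 0, 0.6]]}}

```text
clock: 9.85
tool_pos: [0.6062, 0.0216, 0.1219]
orientation: [3.141, -0.0, 1.706]
contact_force: [1.5, -1.4, 2.9]
finger_gap: 0.0435
gripper_force: 21.7
```

>>> {"op": "servo_tool", "data": {"series": [[0, 0, 0.02, 0, 0, 0, 0.6], [0, 0, 0.03, 0, 0, 0, 0.6], [0, 0, 0.04, 0, 0, 0, 0.6], [0, 0, 0.04, 0, 0, 0, 0.6]]}}

```text
clock: 10.18
tool_pos: [0.6061, 0.0216, 0.1183]
orientation: [3.141, -0.0, 1.706]
contact_force: [3.1, -0.3, 1.0]
finger_gap: 0.0437
gripper_force: 21.5
```

```bash
python3 - <<'E'
from h import *
print(bx(),r.state()['finger_gap'])
im,W=cloud('wrist')
y=np.radians(97.5); X=np.array([np.cos(y),np.sin(y)])
for v in range(232,310,4): print(v,[(round(1000*float(W[v,u,:2]@X-.06),1),round(1000*float(W[v,u,2]),1)) for u in (250,268)],im[v,260])
E
```

```text
[-117.7, -0.2, 118.3, [3.141, -0.0, 1.706], [3.1, -0.3, 1.0]] 0.04366840154509071
232 [(-99.7, 137.8), (-99.4, 138.5)] [99 97 90]
236 [(-102.2, 136.9), (-102.0, 137.3)] [99 97 91]
240 [(-105.3, 134.8), (-104.6, 136.1)] [96 95 89]
244 [(-108.0, 133.7), (-107.5, 134.6)] [99 96 90]
248 [(-111.4, 131.4), (-111.2, 131.7)] [98 96 90]
252 [(-114.2, 130.3), (-114.2, 130.3)] [89 87 82]
256 [(-118.6, 126.6), (-118.6, 126.6)] [72 70 68]
260 [(-117.9, 131.8), (-117.7, 132.1)] [66 65 63]
264 [(-118.3, 135.1), (-119.1, 133.6)] [74 73 70]
268 [(-121.5, 133.5), (-120.5, 135.0)] [69 67 65]
272 [(-124.1, 133.0), (-123.6, 133.7)] [62 61 59]
276 [(-125.6, 134.2), (-125.9, 133.7)] [89 87 84]
280 [(-165.9, 77.8), (-166.4, 76.9)] [169 163 159]
284 [(-170.5, 76.0), (-169.9, 76.8)] [168 162 158]
288 [(-173.9, 76.0), (-174.3, 75.5)] [167 162 156]
292 [(-179.8, 72.7), (-180.4, 71.9)] [168 163 158]
296 [(-184.0, 72.0), (-184.8, 70.9)] [168 163 158]
300 [(-189.2, 69.9), (-188.0, 71.4)] [213 208 201]
304 [(-192.3, 70.6), (-191.4, 71.7)] [208 202 195]
308 [(-195.1, 71.8), (-194.9, 72.0)] [197 193 185]
```

>>> {"op": "servo_tool", "data": {"series": [[0, 0, 0.015, 0, 0, 0, 0.6], [0, 0, 0.03, 0, 0, 0, 0.6], [0, 0, 0.03, 0, 0, 0, 0.6]]}}

```text
clock: 10.48
tool_pos: [0.6061, 0.0217, 0.116]
orientation: [3.141, -0.0, 1.706]
contact_force: [2.1, 0.4, 1.0]
finger_gap: 0.0437
gripper_force: 21.5
```

```bash
python3 - <<'E'
from h import *
print(bx(),r.state()['finger_gap'])
im,W=cloud('wrist')
y=np.radians(97.5); X=np.array([np.cos(y),np.sin(y)])
for v in range(252,310,4): print(v,[(round(1000*float(W[v,u,:2]@X-.06),1),round(1000*float(W[v,u,2]),1)) for u in (250,268)],im[v,260])
E
```

```text
[-117.6, -0.2, 116.0, [3.141, -0.0, 1.706], [2.1, 0.4, 1.0]] 0.04372098873943923
252 [(-112.4, 131.1), (-112.5, 130.8)] [98 95 90]
256 [(-117.0, 127.0), (-117.3, 126.4)] [73 71 69]
260 [(-118.3, 128.7), (-118.4, 128.4)] [66 65 62]
264 [(-118.3, 132.4), (-119.6, 130.2)] [73 72 70]
268 [(-121.2, 131.4), (nan, nan)] [69 67 65]
272 [(-123.9, 130.7), (-123.6, 131.2)] [58 57 55]
276 [(-124.3, 133.8), (-124.6, 133.2)] [68 67 65]
280 [(-127.1, 133.0), (-126.1, 134.4)] [118 115 111]
284 [(-181.4, 57.8), (-182.0, 56.9)] [171 167 161]
288 [(-186.3, 56.2), (-185.7, 56.9)] [178 172 166]
292 [(-190.3, 55.9), (-190.0, 56.2)] [169 170 160]
296 [(-235.6, 0.4), (-235.3, 0.7)] [137 172 141]
300 [(-240.5, 0.5), (-240.8, -0.0)] [138 172 142]
304 [(-246.7, -1.0), (-245.3, 0.6)] [138 173 143]
308 [(-251.5, -0.6), (-251.0, -0.1)] [138 173 143]
```

Bar is in the trough (top 132 mm, axis about 129.5 mm) and the lever has followed to about 1.05 rad. Next: release, back away, tilt the tool for pressing.

>>> {"op": "servo_tool", "data": {"series": [[0, 0, 0, 0, 0, 0, 0.3], [0, 0, 0, 0, 0, 0, 0.2], [0, 0, 0, 0, 0, 0, 0], [0, 0, 0, 0, 0, 0, 0], [0, 0, 0, 0, 0, 0, 0]]}}

```text
clock: 10.95
tool_pos: [0.6054, 0.0216, 0.1158]
orientation: [-3.14, -0.0, 1.706]
contact_force: [0.5, 0.5, 0.1]
finger_gap: 0.0856
gripper_force: 0.0
```

>>> {"op": "servo_tool", "data": {"series": [[0, 0, -0.3, 0, 0, 0, 0], [0, 0, -0.8, 0, 0, 0, 0], [0, 0, -1, 0, 0, 0, 0], [0, 0, -1, 0, 0, 0, 0]]}}

```text
clock: 11.28
tool_pos: [0.609, 0.0213, 0.2008]
orientation: [3.134, 0.002, 1.706]
contact_force: [0.3, -0.2, 0.0]
finger_gap: 0.0853
gripper_force: 0.0
```

>>> {"op": "servo_tool", "data": {"series": [[-0.95, 0, -0.2, 0, 0.39, 0, 1], [-0.95, 0, -0.2, 0, 0.39, 0, 1], [-0.95, 0, -0.2, 0, 0.39, 0, 1], [-0.95, 0, -0.2, 0, 0.39, 0, 1], [-0.95, 0, -0.2, 0, 0.39, 0, 1]]}}

```text
clock: 11.7
tool_pos: [0.6167, -0.0552, 0.2123]
orientation: [3.139, -0.618, 1.706]
contact_force: [0.5, 0.2, -1.4]
finger_gap: 0.0252
gripper_force: 0.0
```

>>> {"op": "servo_tool", "data": {"series": [[0, 0, 0, 0, 0.11, 0, 1], [0, 0, 0, 0, 0.11, 0, 1], [0, 0, 0, 0, 0.11, 0, 1], [0, 0, 0, 0, 0.11, 0, 1]]}}

```text
clock: 12.03
tool_pos: [0.6157, -0.0543, 0.2104]
orientation: [-3.138, -0.786, 1.702]
contact_force: [-0.7, 0.3, -0.5]
finger_gap: 0.0001
gripper_force: 0.0
```

```bash
python3 - <<'E'
from h import *
s=r.state();print(bx(),s['finger_gap'],s['joint_positions'].round(2))
print(Ro.from_euler('xyz',s['orientation']).as_matrix().round(2))
im,W=cloud('wrist'); save('w5.png',cv2.resize(im,(800,600)))
np.savez('w5.npz',im=im,W=W)
E
```

```text
[-194.2, -0.7, 210.4, [-3.138, -0.786, 1.702], [-0.7, 0.3, -0.5]] 5.196464111349378e-05 [-0.55  0.65  1.34  0.59  1.69 -0.77]
[[-0.09  0.99 -0.1 ]
 [ 0.7   0.13  0.7 ]
 [ 0.71 -0.   -0.71]]
```

View pics/w5.png

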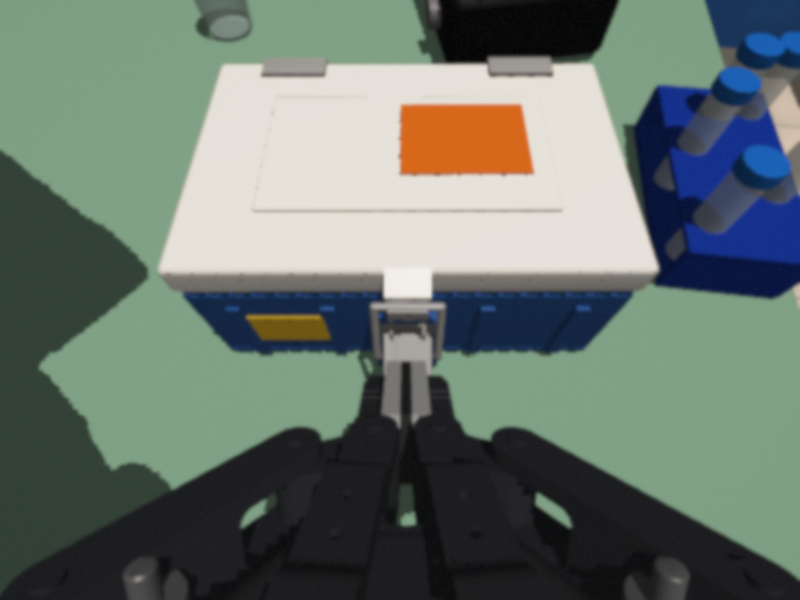

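The tool is tilted 45°, in line with the latch. The loop stands over the keeper (cross bar near row 305) and the lever hangs below. Approach the lever.

>>> {"op": "servo_tool", "data": {"series": [[-0.25, 0, 0.26, 0, 0, 0, 1], [-0.535, 0, 0.56, 0, 0, 0, 1], [-0.535, 0, 0.56, 0, 0, 0, 1]]}}

```text
clock: 12.33
tool_pos: [0.6135, -0.0503, 0.1464]
orientation: [-3.134, -0.786, 1.702]
contact_force: [-1.6, -0.3, 0.0]
finger_gap: 0.0
gripper_force: 0.0
```

>>> {"op": "servo_tool", "data": {"series": [[-0.25, 0, 0.26, 0, 0, 0, 1], [-0.45, 0, 0.47, 0, 0, 0, 1], [-0.535, 0, 0.56, 0, 0, 0, 1], [-0.535, 0, 0.56, 0, 0, 0, 1]]}}

```text
clock: 12.67
tool_pos: [0.615, -0.0496, 0.0879]
orientation: [-3.139, -0.787, 1.705]
contact_force: [-0.0, -0.2, -0.4]
finger_gap: 0.0002
gripper_force: 0.0
```

```bash
python3 -c "
from h import *
print(bx(),r.state()['joint_positions'].round(2))"
```

```text
[-189.5, -0.7, 87.9, [-3.139, -0.787, 1.705], [-0.0, -0.2, -0.4]] [-0.54  0.79  1.41  0.58  1.52 -0.89]
```

>>> {"op": "servo_tool", "data": {"series": [[-0.05, 0, 0.1, 0, 0, 0, 1], [-0.09, 0, 0.2, 0, 0, 0, 1], [-0.11, 0, 0.28, 0, 0, 0, 1], [-0.12, 0, 0.33, 0, 0, 0, 1], [-0.13, 0, 0.38, 0, 0, 0, 1]]}}

```text
clock: 13.08
tool_pos: [0.6139, -0.0366, 0.0595]
orientation: [3.141, -0.785, 1.706]
contact_force: [-0.0, -0.5, 0.7]
finger_gap: -0.0002
gripper_force: 0.4
```

```bash
python3 -c "
from h import *
print(bx())"
```

```text
[-176.4, -0.1, 59.5, [3.141, -0.785, 1.706], [-0.0, -0.5, 0.7]]
```

>>> {"op": "servo_tool", "data": {"series": [[-0.01, 0, 0.05, 0, 0, 0, 1], [-0.02, 0, 0.1, 0, 0, 0, 1], [-0.024, 0, 0.15, 0, 0, 0, 1], [-0.024, 0, 0.19, 0, 0, 0, 1], [-0.024, 0, 0.23, 0, 0, 0, 1]]}}

```text
clock: 13.5
tool_pos: [0.6125, -0.0253, 0.0451]
orientation: [3.141, -0.786, 1.706]
contact_force: [-0.6, -0.8, 4.2]
finger_gap: 0.0001
gripper_force: 1.9
```

```bash
python3 -c "
from h import *
print(bx())"
```

```text
[-165.0, -0.1, 45.1, [3.141, -0.786, 1.706], [-0.6, -0.8, 4.2]]
```

>>> {"op": "servo_tool", "data": {"series": [[0, 0, 0.05, 0, 0, 0, 1], [0.005, 0, 0.1, 0, 0, 0, 1], [0.015, 0, 0.14, 0, 0, 0, 1], [0.025, 0, 0.18, 0, 0, 0, 1], [0.03, 0, 0.2, 0, 0, 0, 1]]}}

```text
clock: 13.92
tool_pos: [0.6108, -0.0123, 0.0352]
orientation: [3.141, -0.785, 1.706]
contact_force: [0.1, -3.0, 3.5]
finger_gap: -0.0001
gripper_force: 1.7
```

```bash
python3 -c "
from h import *
print(bx())"
```

```text
[-151.9, -0.1, 35.2, [3.141, -0.785, 1.706], [0.1, -3.0, 3.5]]
```

>>> {"op": "servo_tool", "data": {"series": [[0.015, 0, 0.05, 0, 0, 0, 1], [0.035, 0, 0.1, 0, 0, 0, 1], [0.06, 0, 0.14, 0, 0, 0, 1], [0.075, 0, 0.17, 0, 0, 0, 1], [0.08, 0, 0.185, 0, 0, 0, 1]]}}

```text
clock: 14.33
tool_pos: [0.6084, 0.0029, 0.0291]
orientation: [-3.141, -0.785, 1.706]
contact_force: [0.8, -0.6, 0.4]
finger_gap: -0.0001
gripper_force: 0.8
```

>>> {"op": "servo_tool", "data": {"series": [[0, 0, 0, 0, 0, 0, 1], [0.005, 0, 0.005, 0, 0, 0, 1]]}}

```text
clock: 14.5
tool_pos: [0.6081, 0.0031, 0.0291]
orientation: [-3.14, -0.785, 1.706]
contact_force: [-0.2, -1.5, 0.3]
finger_gap: 0.0001
gripper_force: 0.8
```

```bash
python3 -c "
from h import *
print(bx())"
```

```text
[-136.3, -0.7, 29.1, [-3.14, -0.785, 1.706], [-0.2, -1.5, 0.3]]
```

>>> {"op": "servo_tool", "data": {"series": [[0.008, 0, 0.008, 0, 0, 0, 1], [0.016, 0, 0.016, 0, 0, 0, 1], [0.02, 0, 0.02, 0, 0, 0, 1], [0.02, 0, 0.02, 0, 0, 0, 1]]}}

```text
clock: 14.83
tool_pos: [0.608, 0.0052, 0.0294]
orientation: [-3.141, -0.786, 1.706]
contact_force: [0.1, -1.4, -0.7]
finger_gap: 0.0001
gripper_force: 0.5
```

>>> {"op": "servo_tool", "data": {"series": [[0.006, 0, 0.006, 0, 0, 0, 1], [0.006, 0, 0.006, 0, 0, 0, 1], [0.006, 0, 0.006, 0, 0, 0, 1]]}}

```text
clock: 15.08
tool_pos: [0.608, 0.0059, 0.0295]
orientation: [-3.141, -0.786, 1.706]
contact_force: [-0.9, -1.4, -1.0]
finger_gap: 0.0
gripper_force: 0.4
```

```bash
python3 -c "
from h import *
print(bx())"
```

```text
[-133.5, -0.4, 29.5, [-3.141, -0.786, 1.706], [-0.9, -1.4, -1.0]]
```

>>> {"op": "servo_tool", "data": {"series": [[0.006, 0, 0.006, 0, 0, 0, 1], [0.006, 0, 0.006, 0, 0, 0, 1]]}}

```text
clock: 15.25
tool_pos: [0.608, 0.0066, 0.0295]
orientation: [-3.141, -0.786, 1.706]
contact_force: [-0.6, -0.9, -0.6]
finger_gap: -0.0001
gripper_force: 0.4
```

>>> {"op": "servo_tool", "data": {"series": [[0.005, 0, 0.005, 0, 0, 0, 1], [0.005, 0, 0.005, 0, 0, 0, 1]]}}

```text
clock: 15.42
tool_pos: [0.6079, 0.0072, 0.0295]
orientation: [3.142, -0.786, 1.706]
contact_force: [0.3, -0.4, -0.4]
finger_gap: 0.0
gripper_force: 0.4
```

>>> {"op": "servo_tool", "data": {"series": [[0.005, 0, 0.005, 0, 0, 0, 1], [0.005, 0, 0.005, 0, 0, 0, 1]]}}

```text
clock: 15.58
tool_pos: [0.6079, 0.0077, 0.0295]
orientation: [-3.142, -0.786, 1.706]
contact_force: [-0.7, -0.7, -0.3]
finger_gap: 0.0003
gripper_force: 0.3
```

>>> {"op": "servo_tool", "data": {"series": [[0.005, 0, 0.005, 0, 0, 0, 1], [0.005, 0, 0.005, 0, 0, 0, 1]]}}

```text
clock: 15.75
tool_pos: [0.6078, 0.0083, 0.0295]
orientation: [3.141, -0.786, 1.706]
contact_force: [-0.6, -2.3, -0.2]
finger_gap: -0.0
gripper_force: 0.3
```

```bash
python3 - <<'E'
from h import *
print(bx())
im,W=cloud('wrist')
save('w6.png',cv2.resize(im[150:330,170:350],(600,600)))
E
```

```text
[-131.1, -0.3, 29.5, [3.141, -0.786, 1.706], [-0.6, -2.3, -0.2]]
```

View pics/w6.png

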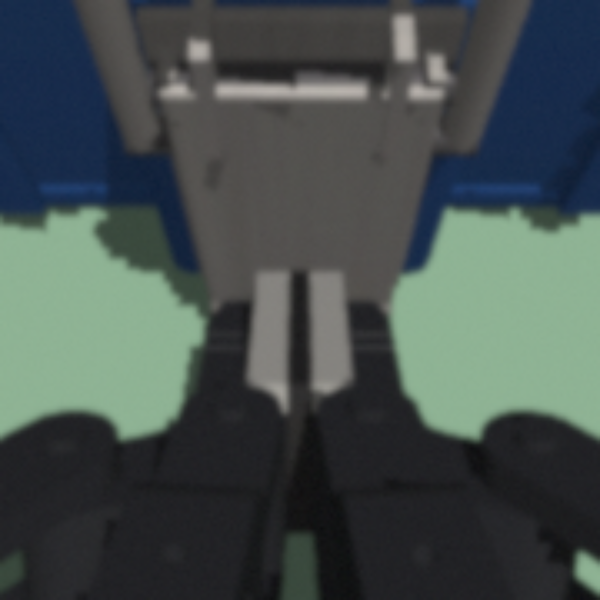

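The crop shows the fingertips on the lower part of the lever, nearly flat on its base. I'll keep pressing in small steps until the stop is felt.

>>> {"op": "servo_tool", "data": {"series": [[0.005, 0, 0.005, 0, 0, 0, 1], [0.005, 0, 0.005, 0, 0, 0, 1]]}}

```text
clock: 15.97
tool_pos: [0.6078, 0.0085, 0.0295]
orientation: [3.141, -0.785, 1.706]
contact_force: [0.7, -2.6, 0.6]
finger_gap: -0.0002
gripper_force: 1.1
```

>>> {"op": "servo_tool", "data": {"series": [[0.005, 0, 0.005, 0, 0, 0, 1], [0.005, 0, 0.005, 0, 0, 0, 1]]}}

```text
clock: 16.13
tool_pos: [0.6079, 0.0085, 0.0295]
orientation: [3.141, -0.784, 1.706]
contact_force: [-0.4, -4.2, 0.9]
finger_gap: -0.0002
gripper_force: 2.3
```

>>> {"op": "servo_tool", "data": {"series": [[0.005, 0, 0.005, 0, 0, 0, 1], [0.005, 0, 0.005, 0, 0, 0, 1]]}}

```text
clock: 16.3
tool_pos: [0.6079, 0.0086, 0.0295]
orientation: [3.141, -0.783, 1.707]
contact_force: [-1.4, -7.4, 1.8]
finger_gap: -0.0002
gripper_force: 3.3
```

>>> {"op": "servo_tool", "data": {"series": [[-0.1, 0, -0.15, 0, 0, 0, 1], [0, 0, -0.6, 0, 0, 0, 1], [0, 0, -1, 0, 0, 0, 1], [0, 0, -1, 0, 0, 0, 1], [0, 0, -1, 0, 0, 0, 1]]}}

```text
clock: 16.72
tool_pos: [0.6167, -0.0483, 0.0873]
orientation: [3.137, -0.783, 1.707]
contact_force: [-0.1, 0.5, -1.5]
finger_gap: 0.0001
gripper_force: 0.0
```

>>> {"op": "servo_tool", "data": {"series": [[0.5, 0, -0.6, 0, 0, 0, 1], [0.5, 0, -0.6, 0, 0, 0, 1], [0.5, 0, -0.6, 0, 0, 0, 1]]}}

```text
clock: 16.97
tool_pos: [0.6174, -0.052, 0.1516]
orientation: [3.136, -0.784, 1.71]
contact_force: [0.9, -0.1, 0.4]
finger_gap: -0.0
gripper_force: 0.0
```

```bash
python3 - <<'E'
from h import *
print(bx())
im,W=cloud('wrist'); save('w7.png',cv2.resize(im[150:330,150:370],(733,600)))
y=np.radians(97.5); X=np.array([np.cos(y),np.sin(y)])
for v in range(170,300,5): print(v,[(round(1000*float(W[v,u,:2]@X-.06),1),round(1000*float(W[v,u,2]),1)) for u in (254,262)])
E
```

```text
[-192.1, 1.3, 151.6, [3.136, -0.784, 1.71], [0.9, -0.1, 0.4]]
170 [(-127.4, 128.1), (-127.5, 128.3)]
175 [(-127.5, 121.3), (-127.7, 121.7)]
180 [(-118.2, 98.1), (-117.8, 97.6)]
185 [(-119.3, 91.6), (-119.6, 92.2)]
190 [(-124.5, 92.2), (-124.5, 92.3)]
195 [(-124.6, 83.4), (-124.7, 83.6)]
200 [(-125.4, 75.1), (-125.0, 74.4)]
205 [(-125.2, 64.5), (-125.1, 64.2)]
210 [(-125.1, 53.1), (-125.3, 53.7)]
215 [(-125.1, 41.0), (-125.6, 42.1)]
220 [(-125.5, 29.0), (-124.7, 27.1)]
225 [(-126.4, 17.3), (-126.9, 18.7)]
230 [(-126.0, 1.1), (-125.1, -1.2)]
235 [(-190.3, 166.0), (-190.1, 165.7)]
240 [(-193.9, 169.0), (-194.0, 169.3)]
245 [(-198.3, 175.0), (-197.7, 173.3)]
250 [(-201.4, 177.5), (-201.4, 177.6)]
255 [(-204.5, 180.2), (-204.4, 179.8)]
260 [(-207.4, 183.0), (-207.4, 182.8)]
265 [(-210.3, 186.0), (-210.4, 186.7)]
270 [(-212.1, 184.8), (-212.0, 184.5)]
275 [(-215.7, 192.5), (-213.6, 182.6)]
280 [(-217.3, 191.3), (-215.2, 180.3)]
285 [(-219.2, 191.3), (-217.3, 180.6)]
290 [(-220.4, 187.1), (-218.7, 177.0)]
295 [(-222.4, 188.2), (-220.7, 176.5)]
```

View pics/w7.png

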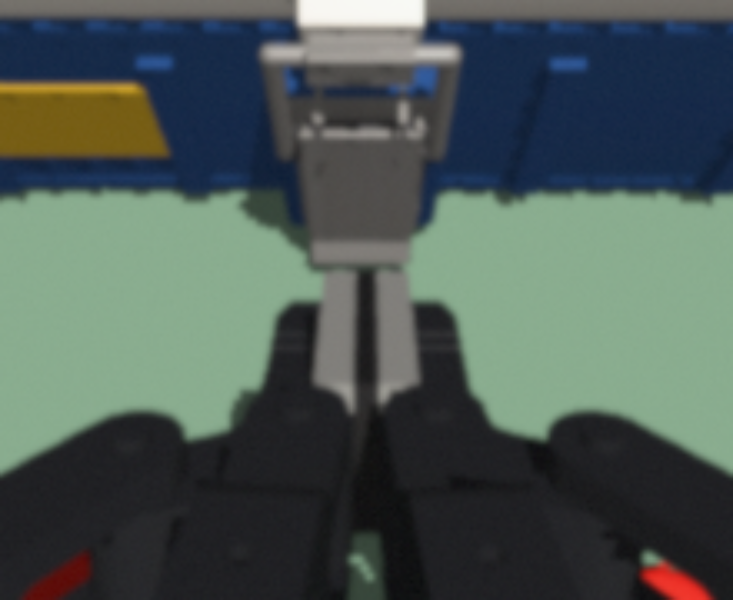

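The lever face is vertical at x = -125 mm, which is flat. The loop bar sits behind the lip (crop row 52), and the robot is clear.

```bash
python3 -c "
from h import *
print(close_job())"
```

```text
the job is handed in; nothing more can be done
None
```

The job is handed in: the lid is down on its seal, the loop is hooked behind the keeper lip, and the lever is pressed flat to its stop. The gripper is clear of the box. I felt no lever force above about 8 N and no lid force above about 4 N. The interface gave no verdict, and I could not measure the 15 N loop pull directly.

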